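Load the sample changer and index it to the reader

TASK

Take the yellow-capped sample cell from the blue rack, put it in the one empty pocket of the sample changer and press it gently but fully home onto the bottom of the pocket, past the drag of the retaining spring. Then turn the carousel one click clockwise seen from above (it has an orange knob), so that the cell stands at the reader, and let go. The cell is delicate: never force it, and leave the other two cells in the rack.

Things in the scene. Friction and masses are not known exactly. Their poses are not given: they have to be found in the camera images.
- cell_yellow_mid (a point): Mid-point (on the axis, 38 mm above the foot, z up) of the yellow-capped cell, 76 mm tall, about 70 g: steel shaft 22 mm in diameter, 48 mm long, the lowest 10 mm tapering to 13 mm, then a yellow cylindrical cap 26 mm in diameter, 28 mm high, from 10 to 38 mm above this point: grip it there. It stands in any one of the rack's holes.
- cell_white_mid (a point): The same point of a like cell with a white cap, in the rack; to be left alone.
- cell_red_mid (a point): The same point of a like cell with a red cap, in the rack; to be left alone.
- rack: Fixed blue block 70 x 190 x 50 mm, origin at the centre of its underside, long along its y. Three holes of 24.5 mm, 44 mm deep, at y = -60, 0 and +60 mm, a cell in each; the caps begin 4 mm above the block.
- changer: Fixed sample changer, origin under its centre on the bench, z up: white housing 250 x 250 x 58 mm; grey reader tower 60 x 50 x 135 mm at its (x, y) = (-85, 158) mm. On it turns a disc 216 mm across (top 70 mm up) with six black tubes, 33 mm wide, 50 mm high, 60 degrees apart on an 80 mm radius. Five hold fixed grey-capped cells (tops 153 mm up); the empty one starts on the -x side.
- pocket_mouth (a point): Centre of the empty tube's rim, 120 mm above the bench; turns with the carousel, x axis to its centre. Bore 25 mm. A sprung ball 11 mm below the rim drags on the shaft (2 to 11 N, most as it is passed), so a cell neither drops home nor springs back. The depth stop's setting is unknown: fully home, the cell's foot is 25 to 45 mm below the rim, felt as a sharp rise in resistance. Over 20 N of push may break the cell.
- plate (a joint): Green presence plate on the empty pocket's depth stop: 0 = up (no cell), 0.003 m = pressed right down onto the stop by a cell that is fully home. It tells nothing of the stop's height. Its spring is weak (under 2 N).
- knob_grip (a point): Point on the carousel's vertical axis, 185 mm above the bench, at which to grip the orange knob: an upright bar 44 mm long, 14 mm thick, from 153 to 198 mm above the bench, on a hub 44 mm across. The point's x axis lies along the bar, y across its thickness; it turns with the carousel.
- carousel (a joint): Angle of the carousel, rad, growing clockwise seen from above; 0 at the start, resting in a click. Clicks are 60 degrees (1.047 rad) apart and it centres itself when released within 3 degrees of one. Leaving a click takes about 0.2 to 0.5 N m; between clicks it turns with slight drag and stays where it is left.
Not all that is in view belongs to the job. Leave any green or turquoise look-alike of the part that bears cell_yellow_mid alone.

How it is judged (in metres and radians):
On the way, in this order (a step that is already met when the one before it is completed fails the run):
1. the yellow cell is pressed fully home in the empty pocket, with the carousel still in its first click (value of joint plate above 0.0023 m and horizontal distance between cell_yellow_mid and pocket_mouth below 0.005 m and angle between cell_yellow_mid's own z axis and vertical below 0.15 rad and value of joint carousel between -0.1 and 0.1 rad), for 0.2 s.
2. the carousel has been turned one click clockwise with the cell still home (value of joint plate above 0.0023 m and horizontal distance between cell_yellow_mid and pocket_mouth below 0.005 m and angle between cell_yellow_mid's own z axis and vertical below 0.15 rad and value of joint carousel between 0.977 and 1.117 rad), for 0.2 s.
At the end, for the whole second after the job is handed in: The yellow cell stands upright (within 0.15 rad) in the pocket, within 5 mm of its axis, with the presence plate at least 2.3 mm down; the carousel rests one click clockwise of where it began (1.047 rad within 0.07 rad) (all of step 2 and velocity of joint carousel between -0.05 and 0.05 rad/s); the robot touches nothing.
It fails at once if the yellow cell is pressed on the bottom of the pocket with more than 24 N (contact force between cell_yellow and plate above 24 N).
It fails at once if the yellow cell is jammed against the changer (all contacts together, the spring's grip of some 15 N included) with more than 50 N (contact force between cell_yellow and changer above 50 N).
It fails at once if the carousel is turned well past the next click (value of joint carousel above 1.45 rad).
It fails at once if the carousel is turned the wrong way (value of joint carousel below -0.4 rad).
It fails at once if the white-capped or the red-capped cell is disturbed in the rack (distance of any of cell_white_mid, cell_red_mid from where it was at the start of the episode above 0.015 m).
It also fails if it takes over 56 s, if anything falls off the work surface, if the arm or the gripper's body presses on something with over 40 N, if the wrist force passes 120 N, or if a joint passes its speed limit or range.

ROBOT

A 6-joint arm with a two-finger parallel gripper is mounted at the origin on the work surface. World frame = base frame: x ahead of the robot, y to its left, z up, the work surface at z = 0. Lengths are in mm, angles in degrees, forces in N, time in s.
With the tool pointing down it reaches from about 300 to 850 mm from the base axis. Payload 4.2 kg.
Tool frame: the origin (TCP) lies at the very end of the fingers, on their centre line; the grasp point (between the pads) lies 19 mm behind it; z points along the fingers, y is the line along which they close (so a half turn about z gives the same grasp; the last joint's range is limited). The gripper opens to 91 mm and grips with 3 to 60 N. Pads are 32 mm wide; open, the fingers measure 118 mm over their backs; the gripper's body (76 mm by 178 mm) begins 60 mm behind the grasp point.
Start: joints at [-70.015, 18.312, 89.639, -0, 72.044, -1.146], TCP at [207.291, -536.356, 179.576] pointing down, gripper open.
Joint ranges: [-177.97, 177.97], [-48.28, 115.42], [12.27, 149.76], [-77.06, 257.06], [2.81, 150.46], [-146.56, 146.56]. Speed limits (degrees/s): [147.25, 147.25, 180, 180, 180, 180].

INTERFACE

Orientations are given as [roll, pitch, yaw] about the fixed x, y, z axes, in that order (R = Rz(yaw) Ry(pitch) Rx(roll)).
In Python, from workcell import * gives the robot as it stands.
- The arm moves only by the tool move_arm, never from a script. Its argument "motion" is a list of rows, each a list of 3 entries, a list of its own where there are three numbers: the finger opening in mm, from 0 to 91.2, then the shift along the world's x, y, z in units of 25 mm (1.0 is 25 mm), then the turn, a rotation vector about the world's x, y, z in units of 4 degrees (1.0 is 4 degrees). In form: [[grip, [x, y, z], [ax, ay, az]], ...]. A call has 1 to 20 rows; each row shifts and turns the commanded pose from where the row before left it; what a row does not reach is not made up. A row lasts 1/12 s, in which the tool goes at most 41.7 mm and 7.16 degrees, less where a joint would pass 70% of its speed; a pose out of reach is approached as far as the arm can. A call with a number of a shift or a turn outside -1 to 1 is refused whole. A call with a gripper value outside its range is refused whole. The fingers move at their own pace and stop on an object; "grip_force" is the grip in N (left out, the last holds). Time passes only in rows, so rows that do not move let the fingers close. It gives the time, the measured TCP pose, the force, the opening and the grip force at its end, in the units of the state.
- state(): the state, without advancing time (a new reading comes with each control period).
- grab_frame(name): name is "side" or "top" or "wrist"; returns the picture (420x560x3 uint8, blue, green, red); there is no depth.
- camera_info(name): a dict with "fx", "fy", "cx", "cy" (pixels), "rvec" (rotation vector, rad) and "tvec" (3), from world to camera coordinates, as OpenCV has them. Camera axes: x right, y down, z forward; pixel columns grow to the right and rows downward; lengths in mm; the calibration is good to about 2 mm. A picture is of the moment at which its call begins: read the wrist's pose just before it. camera_info takes no time and is no camera call; for the wrist camera it gives the pose at the moment of the call.
- job_done(): hands the job in; it is judged then, once.
The state is a dict: "time_s": time; "qpos": joint angles; "qvel": joint speeds; "effort": joint torques, N m; "ee_pos": TCP position; "ee_rot": TCP orientation; "force": force on the tool from outside, world axes, zero at the start; "torque": the same for the moment, N m; "gripper_width": finger opening in mm; "gripper_force": force on a finger pad.
Only numpy, scipy, OpenCV 4.12 (cv2) and the standard library are available. Lean on these libraries where they do the work, as an engineer would, in place of code of your own. Each camera call takes 0.05 s, during which the arm holds its last target. There are 200 camera calls.

## Working session

There is one attempt and no reset: what is moved stays moved. The work goes in short steps, Python scripts to look and compute and a tool call to move; the robot and the scene stay as the last step left them, time stands still between calls to the robot, and variables do not carry over. Pictures are saved under pics/ and viewed, at most 10 in all, crops included, and the job is handed in when it is done.

Besides the shell and the picture viewer there is one more tool, called after "Emit:" as name(argument=value, ...), one argument or row to a line, values as JSON. move_arm: Moves the arm, as the interface text tells. Shifts and turns lie within -1 to 1; 1 stands for 25 mm of shift or 4 degrees of turn. Its arguments: {"type":"object","properties":{"motion":{"type":"array","items":{"type":"array"}},"grip_force":{"type":"number"}},"required":["motion"]}

```bash
mkdir -p pics; python3 - <<'E'
from workcell import *
import cv2
for n in ("top","side"):
    cv2.imwrite(f"pics/{n}0.png",grab_frame(n)); print(n,camera_info(n))
print(state())
E
```

```text
top {'fx': 490.5383936900897, 'fy': 490.5383936900897, 'cx': 278.95768743860424, 'cy': 210.57574194764257, 'rvec': array([ 2.1795525 , -2.15981055,  0.07987758]), 'tvec': array([-115.06392832,  525.16420998, 1125.33899597])}
side {'fx': 418.57571695740256, 'fy': 418.57571695740256, 'cx': 276.4128308443951, 'cy': 214.92208376755377, 'rvec': array([ 2.31249336, -0.12064629,  0.02760066]), 'tvec': array([-527.96691777,   53.1923483 ,  885.50178566])}
{'time_s': 0.1, 'qpos': array([-7.00132608e+01,  1.83453726e+01,  8.96984699e+01, -1.35091794e-03,
        7.20433263e+01, -1.14607821e+00]), 'qvel': array([-0.04600925, -0.11426865, -0.16994459, -0.03276218, -0.01883613,
       -0.02463414]), 'effort': array([-9.54351606e-06, -4.13333702e+01, -2.32510418e+01,  7.28037511e-02,
        4.21670463e-02, -4.24679445e-05]), 'ee_pos': array([ 207.12722153, -535.8665708 ,  178.83692174]), 'ee_rot': array([-1.79912823e+02, -4.59283344e-04,  2.11332345e+01]), 'force': array([-0.01606607, -0.30661915,  0.0935347 ]), 'torque': array([ 0.01396695,  0.05188326, -0.01970783]), 'gripper_force': 0.0, 'gripper_width': 91.17123415355351}
```

View pics/top0.png

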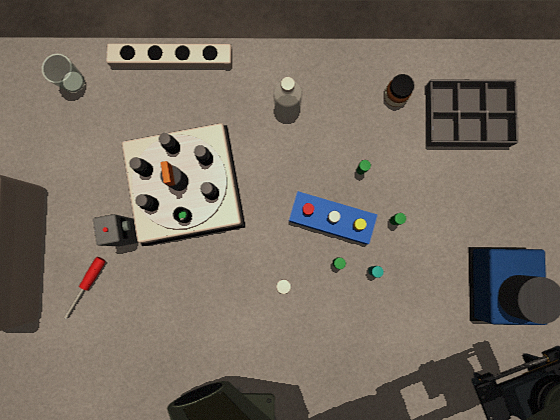

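View pics/side0.png

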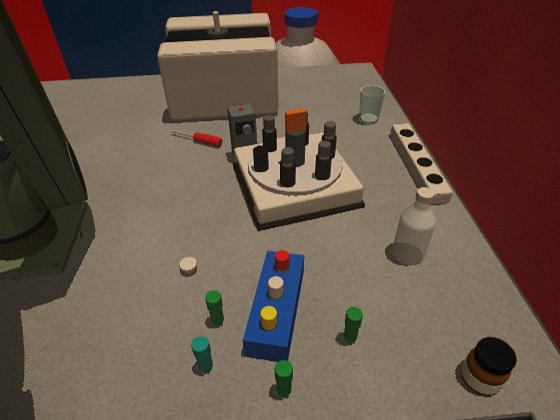

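The top view shows the yellow cap at (360,224), in the rack end towards −y. The red and white caps are at (308,209) and (334,216). The empty pocket, with its green plate, is at (182,216), and the orange knob is at (167,172). I'll measure these next.

```bash
cat > h.py <<'E'
from workcell import *
import cv2, numpy as np
def cast(ci,uv,z):
    R=cv2.Rodrigues(ci["rvec"])[0]; t=np.array(ci["tvec"]); c=-R.T@t
    d=R.T@np.array([(uv[0]-ci["cx"])/ci["fx"],(uv[1]-ci["cy"])/ci["fy"],1.])
    return c+d*(z-c[2])/d[2]
def tri(obs):
    A=np.zeros((3,3));b=np.zeros(3)
    for ci,uv in obs:
        c=-cv2.Rodrigues(ci["rvec"])[0].T@np.array(ci["tvec"]); d=cast(ci,uv,0)-c; d/=np.linalg.norm(d)
        P=np.eye(3)-np.outer(d,d); A+=P; b+=P@c
    return np.linalg.solve(A,b)
def proj(ci,p): return cv2.projectPoints(np.array([p],float),np.array(ci["rvec"]),np.array(ci["tvec"]),np.array([[ci["fx"],0,ci["cx"]],[0,ci["fy"],ci["cy"]],[0,0,1]]),None)[0].ravel()
def blobs(im,lo,hi,amin=25):
    hsv=cv2.cvtColor(im,cv2.COLOR_BGR2HSV); m=cv2.inRange(hsv,np.array(lo),np.array(hi))
    n,l,s,c=cv2.connectedComponentsWithStats(m)
    return [(c[i].round(1),s[i].tolist(),l==i) for i in range(1,n) if s[i,4]>=amin]
Y=((20,120,90),(35,255,255));O=((5,150,80),(17,255,255));B=((105,120,40),(125,255,255));W=((10,10,150),(35,90,255))
E
python3 - <<'E'
from h import *
for n in ("top","side"):
    im=cv2.imread(f"pics/{n}0.png"); ci=camera_info(n)
    for nm,r in (("Y",Y),("O",O),("B",B),("W",W)):
        for c,s,m in blobs(im,*r):
            if s[4]>20: print(n,nm,c,s)
            if n=="top" and nm=="Y": print(" yellow",cast(ci,c,80))
            if n=="top" and nm in "BW" and s[4]>1000:
                p=np.argwhere(m)[:,::-1].astype(np.float32); q=cv2.boxPoints(cv2.minAreaRect(p)); z=50 if nm=="B" else 58
                print(np.array([cast(ci,u,z)[:2] for u in q]).round(1).tolist())
im=cv2.imread("pics/top0.png")[110:260,90:390]; cv2.imwrite("pics/crop.png",cv2.resize(im,None,fx=2.66,fy=2.66,interpolation=2))
E
```

```text
top Y [359.9 223.7] [354, 218, 12, 12, 105]
 yellow [ 493.50187243 -290.3958809    80.        ]
top O [165.2 171.9] [161, 161, 10, 22, 154]
top B [332.5 217.5] [289, 191, 88, 53, 2177]
[[501.0, -133.1], [569.6, -152.6], [517.5, -333.6], [449.6, -313.3]]
top B [511.5 276.3] [489, 249, 57, 76, 2230]
[[440.8, -583.9], [443.7, -708.0], [275.9, -704.0], [272.8, -581.6]]
top W [167.2  53.1] [106, 43, 125, 20, 1694]
[[868.7, 297.4], [914.7, 299.3], [915.7, 7.6], [869.9, 6.7]]
top W [51.2 64. ] [41, 53, 29, 30, 89]
top W [245.8  59.5] [241, 53, 10, 15, 38]
top W [258.1  57.3] [251, 52, 15, 12, 35]
top W [235.3  65.7] [232, 61, 9, 11, 28]
top W [263.5  72.5] [252, 67, 21, 16, 94]
top W [403.5  71.9] [395, 67, 18, 11, 50]
top W [427.8  70.7] [422, 68, 12, 8, 41]
top W [244.2  74. ] [242, 70, 6, 9, 25]
top W [433.   77.3] [424, 73, 19, 10, 40]
top W [289.7  84.3] [280, 76, 21, 24, 194]
top W [276.6  84.9] [272, 79, 9, 13, 41]
top W [423.2  99.9] [420, 87, 5, 26, 39]
top W [258.3  96.1] [253, 93, 11, 8, 31]
top W [279.5 124. ] [272, 116, 19, 18, 49]
top W [430.3 148.2] [420, 121, 29, 45, 173]
to
[... 2974 characters left out ...]
81.6] [267, 380, 29, 5, 40]
side Y [268.6 316.9] [261, 306, 16, 23, 309]
side O [295.4 119.8] [285, 108, 22, 25, 438]
side O [504.5 377. ] [498, 373, 13, 8, 38]
side B [119.9  34.7] [49, 0, 183, 79, 6388]
side B [301.   16.7] [285, 8, 32, 20, 511]
side B [273.8 311.6] [243, 251, 61, 111, 3656]
side W [243.1  19.1] [219, 14, 51, 12, 518]
side W [189.9  21.6] [166, 16, 48, 13, 496]
side W [216.8  45.5] [158, 37, 118, 19, 1403]
side W [305.3  53.5] [278, 38, 52, 29, 979]
side W [422.6 164.4] [393, 123, 60, 75, 1048]
side W [295.4 175.2] [235, 132, 128, 78, 3843]
side W [424.5 219.4] [412, 208, 24, 20, 293]
side W [187.5 262.7] [179, 256, 18, 14, 182]
side W [275.3 282.1] [268, 276, 15, 13, 139]
```

View pics/crop.png

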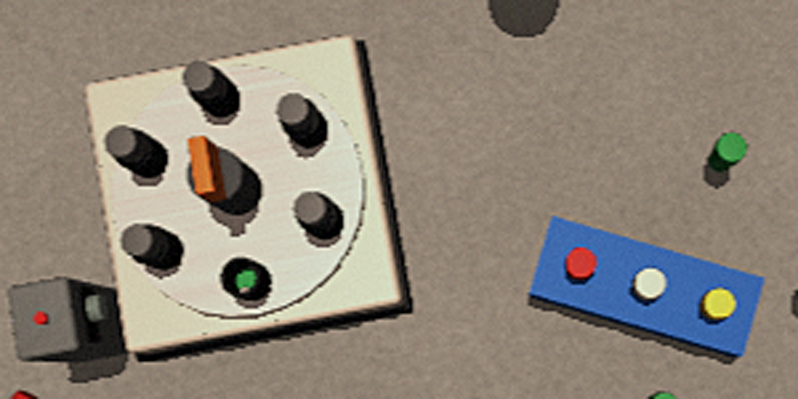

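Emit:
move_arm(
  motion=[
    [60,[0.82,0.7,0],[0,0,0.94]],
    [60,[0.82,0.7,0],[0,0,0.94]],
    [60,[0.82,0.7,0],[0,0,0.94]],
    [60,[0.82,0.7,0],[0,0,0.94]],
    [60,[0.82,0.7,0],[0,0,0.94]],
    [60,[0.82,0.7,0],[0,0,0.94]],
    [60,[0.82,0.7,0],[0,0,0.94]],
    [60,[0.82,0.7,0],[0,0,0.94]],
    [60,[0.82,0.7,0],[0,0,0.94]],
    [60,[0.82,0.7,0],[0,0,0.94]],
    [60,[0.82,0.7,0],[0,0,0.94]],
    [60,[0.82,0.7,0],[0,0,0.94]],
    [60,[0.82,0.7,0],[0,0,0.94]],
    [60,[0.82,0.7,0],[0,0,0.94]],
    [60,[0,0,0],[0,0,0]],
    [60,[0,0,0],[0,0,0]],
  ],
)

```text
time_s: 1.43
ee_pos: [494.7, -290.5, 179.0]
ee_rot: [-179.9, 0.0, 73.9]
force: [-0.5, -0.4, 0.1]
gripper_width: 60.2
gripper_force: 0.0
```

```bash
python3 - <<'E'
from h import *
s=state();ci=camera_info("wrist");im=grab_frame("wrist");cv2.imwrite("pics/w1.png",im)
print(s["ee_pos"],s["ee_rot"],ci["fx"],-cv2.Rodrigues(ci["rvec"])[0].T@ci["tvec"])
for c,b,m in blobs(im,*Y,100): print(c,b,cast(ci,c,80),cast(ci,c,82))
E
```

```text
[ 494.65426529 -290.45273412  178.97040514] [-1.79929474e+02  4.04255586e-03  7.38790404e+01] 376.2713582333507 [ 513.68798684 -223.76469764  383.0939575 ]
[271.7 191.4] [257, 174, 30, 35, 789] [ 491.97690163 -287.76238832   80.        ] [ 492.12016469 -287.34009227   82.        ]
```

View pics/w1.png

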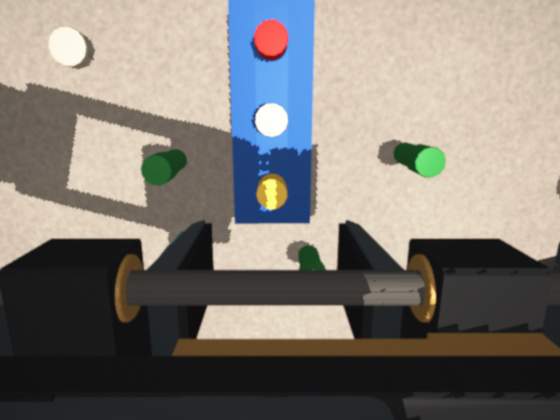

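The wrist view shows the yellow cap at about (272,193), between the fingers' centre lines, with its neighbours clear. I'll descend and grip.

Emit:
move_arm(
  motion=[
    [60,[-0.08,0.03,-0.8],[0,0,0]],
    [60,[0,0,-0.8],[0,0,0]],
    [60,[0,0,-0.8],[0,0,0]],
    [60,[0,0,-0.8],[0,0,0]],
    [60,[0,0,-0.8],[0,0,0]],
    [60,[0,0,-0.5],[0,0,0]],
    [60,[0,0,-0.4],[0,0,0]],
    [60,[0,0,0],[0,0,0]],
    [60,[0,0,0],[0,0,0]],
    [20,[0,0,0],[0,0,0]],
    [20,[0,0,0],[0,0,0]],
    [20,[0,0,0],[0,0,0]],
    [20,[0,0,0],[0,0,0]],
    [20,[0,0,0],[0,0,0]],
    [20,[0,0,0],[0,0,0]],
  ],
  grip_force=25,
)

```text
time_s: 2.73
ee_pos: [492.4, -290.6, 57.3]
ee_rot: [180.0, 0.0, 73.8]
force: [-0.4, 0.1, 0.1]
gripper_width: 22.8
gripper_force: 0.0
```

Emit:
move_arm(
  motion=[
    [20,[0,0,0],[0,0,0]],
    [20,[0,0,0],[0,0,0]],
    [20,[0,0,0],[0,0,0]],
  ],
)

```text
time_s: 2.98
ee_pos: [492.3, -290.6, 57.0]
ee_rot: [180.0, -0.0, 73.8]
force: [-0.1, -0.3, -0.4]
gripper_width: 19.6
gripper_force: 0.0
```

```bash
python3 - <<'E'
from h import *
s=state();print(s["ee_pos"],s["gripper_width"],s["gripper_force"])
a=cv2.resize(grab_frame("side")[200:380,180:400],None,fx=2.3,fy=2.3); b=cv2.resize(grab_frame("wrist"),(400,300)); 
o=np.zeros((max(a.shape[0],300),a.shape[1]*1+290,3),np.uint8); o[:a.shape[0],:a.shape[1]]=a; o[:300,a.shape[1]:]=b[:,50:340]; cv2.imwrite("pics/g1.png",o); print(o.shape)
E
```

```text
[ 492.30319475 -290.56950858   57.04825143] 19.575940757812354 0.0
(414, 796, 3)
```

View pics/g1.png

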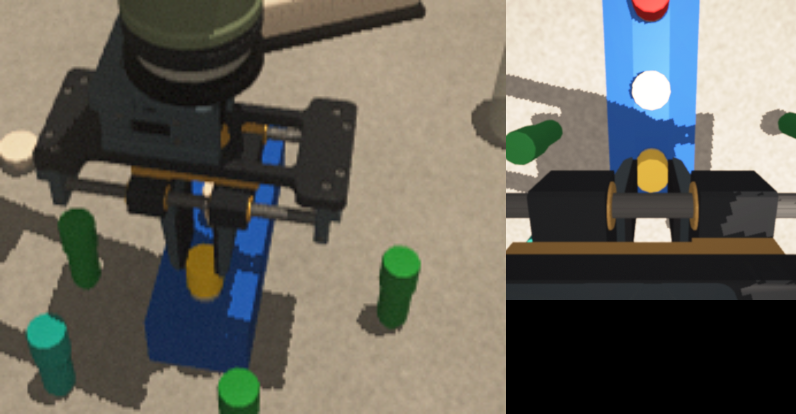

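```bash
python3 - <<'E'
from h import *
for n in ("side","wrist"):
    ci=camera_info(n)
    for p in ((492.8,-290.5,82),(492.8,-290.5,54),(492.3,-290.6,57),(492.3,-290.6,140)): print(n,p,proj(ci,p).round(1))
im=grab_frame("wrist"); ci=camera_info("wrist")
for c,b,m in blobs(im,*Y,100): print(c,b,cast(ci,c,82))
s=state(); print(s["gripper_width"],s["ee_pos"])
cv2.imwrite("pics/w2.png",cv2.resize(im[150:330,140:420],None,fx=2.8,fy=2.8))
E
```

```text
side (492.8, -290.5, 82) [269.2 312.1]
side (492.8, -290.5, 54) [269.7 322.2]
side (492.3, -290.6, 57) [269.4 321.3]
side (492.3, -290.6, 140) [267.7 289. ]
wrist (492.8, -290.5, 82) [276.8 247.7]
wrist (492.8, -290.5, 54) [276.6 230.2]
wrist (492.3, -290.6, 57) [275.8 232.2]
wrist (492.3, -290.6, 140) [276.3 307.1]
[274.4 239. ] [253, 209, 44, 61, 2228] [ 492.91560489 -285.68533374   82.        ]
20.14160040874196 [ 492.28051233 -290.59919916   57.04197897]
```

View pics/w2.png

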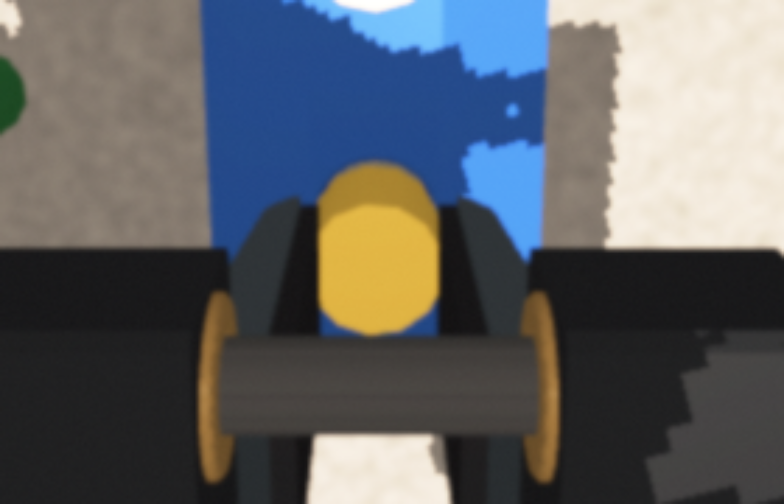

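Emit:
move_arm(
  motion=[
    [0,[0,0,0],[0,0,0]],
    [0,[0,0,0],[0,0,0]],
    [0,[0,0,0],[0,0,0]],
    [0,[0,0,0],[0,0,0]],
  ],
  grip_force=25,
)

```text
time_s: 3.47
ee_pos: [492.3, -290.6, 57.1]
ee_rot: [180.0, 0.0, 73.8]
force: [-0.5, -0.7, -0.1]
gripper_width: 0.3
gripper_force: 0.0
```

```bash
python3 - <<'E'
from h import *
im=grab_frame("wrist")
s=state(); print(s["gripper_width"],s["gripper_force"],s["ee_pos"],s["force"])
for c,b,m in blobs(im,*Y,100): print(c,b)
E
```

```text
0.42883355171049636 0.0 [ 492.28636673 -290.6031256    57.05323965] [-0.17620213  0.53311288 -0.02483037]
[273.3 224.1] [253, 209, 41, 60, 534]
```

```bash
python3 - <<'E'
from h import *
a=cv2.resize(grab_frame("side")[260:350,225:315],None,fx=4.4,fy=4.4,interpolation=2); b=cv2.resize(grab_frame("wrist")[170:290,215:335],(396,396),interpolation=2)
cv2.imwrite("pics/g2.png",np.hstack([a,b]))
E
```

```text
(no output)
```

View pics/g2.png

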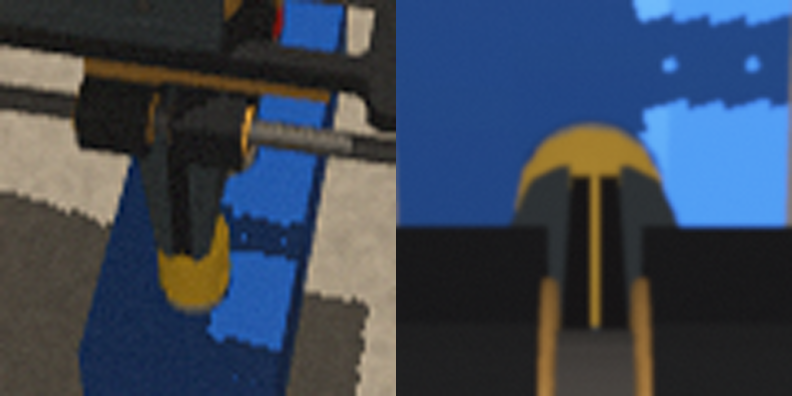

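```bash
python3 - <<'E'
from h import *
ci=camera_info("wrist"); R,t=cv2.Rodrigues(ci["rvec"])[0],ci["tvec"]
ux=np.array([.279,.960,0]); p0=np.array(state()["ee_pos"])
for dx in (0,11,16):
  for dz in (0,10,20,30):
    p=p0+dx*ux+[0,0,dz]; print(dx,dz,proj(ci,p).round(1),(R@p+t)[2].round(1))
print(state()["qpos"], R.T[:,2])
E
```

```text
0 0 [275.8 232.2] 214.9
0 10 [275.9 238.1] 205.3
0 20 [275.9 244.6] 195.6
0 30 [276.  251.8] 185.9
11 0 [275.8 213.7] 212.2
11 10 [275.9 218.8] 202.5
11 20 [275.9 224.4] 192.9
11 30 [276.  230.7] 183.2
16 0 [275.8 205.1] 211.0
16 10 [275.9 209.9] 201.3
16 20 [275.9 215.1] 191.6
16 30 [276.  220.8] 181.9
[-3.17066414e+01  2.39197664e+01  1.00090423e+02  5.52340168e-04
  5.59835768e+01 -1.54775705e+01] [-0.06931854 -0.23705265 -0.96902063]
```

The fingers closed just above the cap. The image puts the real fingertips about 30 mm higher than the reported TCP. I'll open, go 22 mm lower and try again, watching the force.

Emit:
move_arm(
  motion=[
    [50,[0,0,0],[0,0,0]],
    [50,[0,0,0],[0,0,0]],
    [50,[0,0,0],[0,0,0]],
    [50,[0,0,0],[0,0,0]],
    [50,[0,0,0],[0,0,0]],
    [50,[0,0,0],[0,0,0]],
    [50,[0,0,0],[0,0,0]],
    [50,[0,0,0],[0,0,0]],
    [50,[0,0,-0.22],[0,0,0]],
    [50,[0,0,-0.22],[0,0,0]],
    [50,[0,0,-0.22],[0,0,0]],
    [50,[0,0,-0.22],[0,0,0]],
    [50,[0,0,0],[0,0,0]],
  ],
)

```text
time_s: 4.7
ee_pos: [491.2, -290.0, 33.4]
ee_rot: [-179.8, -0.0, 73.8]
force: [0.4, -0.5, -0.1]
gripper_width: 49.8
gripper_force: 0.0
```

```bash
python3 - <<'E'
from h import *
s=state(); print(s["gripper_width"],s["ee_pos"],s["force"],s["torque"])
im=grab_frame("wrist"); cv2.imwrite("pics/w3.png",cv2.resize(im[150:330,140:420],None,fx=2.8,fy=2.8))
E
```

```text
49.806569225790795 [ 491.24872829 -289.97140175   33.4136261 ] [ 0.37532971 -0.50493225 -0.13060861] [-0.01261037 -0.04075317  0.0129936 ]
```

View pics/w3.png

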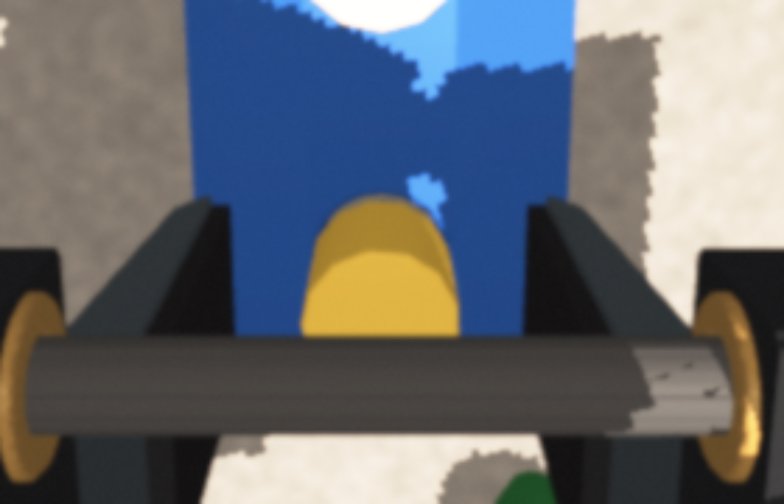

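The wrist view shows the cap centred between the pads, at crop x 300–460 with the pads at 231 and 526. There is no contact with the rack. I'll go a little lower and close.

Emit:
move_arm(
  motion=[
    [50,[0.03,0.03,-0.15],[0,0,0]],
    [50,[0,0,-0.1],[0,0,0]],
    [50,[0,0,0],[0,0,0]],
    [10,[0,0,0],[0,0,0]],
    [10,[0,0,0],[0,0,0]],
    [10,[0,0,0],[0,0,0]],
    [10,[0,0,0],[0,0,0]],
    [10,[0,0,0],[0,0,0]],
    [10,[0,0,0],[0,0,0]],
  ],
  grip_force=25,
)

```text
time_s: 5.5
ee_pos: [493.1, -289.9, 29.0]
ee_rot: [180.0, 0.0, 73.8]
force: [-0.1, 0.1, 1.1]
gripper_width: 25.7
gripper_force: 25.0
```

Emit:
move_arm(
  motion=[
    [10,[0,0,0.3],[0,0,0]],
    [10,[0,0,0.7],[0,0,0]],
    [10,[0,0,1],[0,0,0]],
    [10,[0,0,1],[0,0,0]],
    [10,[0,0.5,1],[0,0,0]],
    [10,[0,1,1],[0,0,0]],
    [10,[0,1,0.6],[0,0,0]],
    [10,[0,1,0],[0,0,0]],
    [10,[0,1,0],[0,0,0]],
    [10,[0,1,0],[0,0,0]],
    [10,[0,1,0],[0,0,0]],
    [10,[0,1,0],[0,0,0]],
    [10,[0,1,0],[0,0,0]],
    [10,[0,1,0],[0,0,0]],
    [10,[0,1,0],[0,0,0]],
    [10,[0,1,0],[0,0,0]],
    [10,[0,1,0],[0,0,0]],
    [10,[0,0.8,0],[0,0,0]],
    [10,[0,0,0],[0,0,0]],
    [10,[0,0,0],[0,0,0]],
  ],
)

```text
time_s: 7.17
ee_pos: [492.9, 43.1, 169.1]
ee_rot: [180.0, 0.0, 73.9]
force: [0.4, -0.2, -0.7]
gripper_width: 25.4
gripper_force: 25.0
```

```bash
python3 - <<'E'
from h import *
s=state();ci=camera_info("wrist"); print(s["gripper_width"],s["ee_pos"],s["force"])
im=grab_frame("wrist"); print(proj(ci,(512,104,120)))
cv2.imwrite("pics/w4.png",im); print(ci)
G=((45,80,40),(80,255,255))
for c,b,m in blobs(im,*G,20): print(c,b,cast(ci,c,80))
t=cv2.imread("pics/top0.png"); ct=camera_info("top")
for c,b,m in blobs(t,*G,10): print("top",c,b)
E
```

```text
25.428233393998646 [492.89608348  43.14864585 169.14142524] [ 0.37259561 -0.22966092 -0.70301578]
[277.97419003 115.67557847]
{'fx': 376.2713582333507, 'fy': 376.2713582333507, 'cx': 274.82683167450324, 'cy': 202.86040682371583, 'rvec': array([-2.86520611,  0.40453116,  0.05092838]), 'tvec': array([-461.11918589,  147.29428822,  422.8933414 ])}
[270.9 119. ] [258, 106, 26, 28, 553] [506.21206121 102.17291446  80.        ]
top [364.5 165. ] [359, 160, 12, 12, 104]
top [182.1 214.3] [178, 211, 9, 8, 51]
top [399.8 218.1] [394, 213, 12, 12, 106]
top [339.3 263. ] [334, 258, 12, 12, 110]
```

View pics/w4.png

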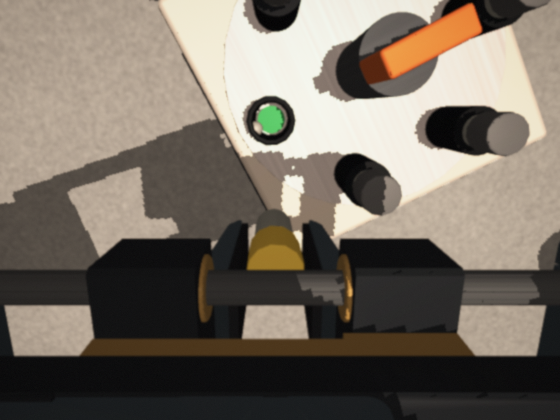

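The view shows the empty tube's rim as a black ring centred near (270,120), with the green plate inside it. The yellow cell is held upright between the pads. I'll refine the pocket position from the ring.

```bash
python3 - <<'E'
from h import *
ci=camera_info("wrist"); im=cv2.imread("pics/w4.png"); g=cv2.cvtColor(im,cv2.COLOR_BGR2GRAY)
m=(g<60).astype(np.uint8); n,l,s,c=cv2.connectedComponentsWithStats(m)
# outer ring by radial search
c0=np.array([270.5,120.])
for it in range(3):
    pts=[]
    for a in np.arange(0,2*np.pi,.1):
        d=np.array([np.cos(a),np.sin(a)]); r=np.arange(17,32,.5)
        v=np.array([cv2.getRectSubPix(g,(1,1),tuple((c0+d*q)))[0,0] for q in r],float)
        k=np.argmax(np.diff(v,n=1)[0:]+0) if 0 else np.argmax(v>75)
        if v[k]>75: pts.append(c0+d*r[k])
    (cx,cy),ax,an=cv2.fitEllipse(np.array(pts,np.float32)); c0=np.array([cx,cy]); print(c0,ax,len(pts))
print("rim@120",cast(ci,c0,120),"@110",cast(ci,c0,110))
for cc,b,mm in blobs(im,(3,150,60),(17,255,255),200): print("orange",cc,b,cast(ci,cc,198))
hsv=cv2.cvtColor(im,cv2.COLOR_BGR2HSV); m=cv2.inRange(hsv,np.array((5,150,190)),np.array((17,255,255)))
r=cv2.minAreaRect(np.argwhere(m)[:,::-1].astype(np.float32)); q=np.array([cast(ci,u,198)[:2] for u in cv2.boxPoints(r)]); print("knob top",q.mean(0),q)
E
```

```text
[270.99359131 122.85004425] (39.572574615478516, 47.902828216552734) 63
[271.65231323 124.89100647] (37.40242004394531, 44.25141525268555) 63
[272.7986145  126.29486084] (35.627044677734375, 40.547019958496094) 63
rim@120 [506.94870672  97.61780238 120.        ] @110 [506.7595147   97.15757463 110.        ]
orange [422.3  44.6] [360, 2, 123, 82, 4038] [580.45199644 116.56000015 198.        ]
orange [203.7 288.4] [198, 255, 15, 67, 525] [451.88927196  33.09922162 198.        ]
orange [345.9 288.2] [338, 255, 15, 67, 509] [521.60333476  13.03381902 198.        ]
orange [288.1 345.8] [83, 333, 389, 22, 6461] [484.22252175 -11.11092979 198.        ]
knob top [553.1031173   79.62272314] [[494.71574946  41.71390665]
 [583.87673185 142.70083689]
 [610.05320329 120.97102875]
 [523.76678462  13.10512026]]
```

```bash
python3 - <<'E'
from h import *
ci=camera_info("wrist"); im=cv2.imread("pics/w4.png"); g=cv2.GaussianBlur(cv2.cvtColor(im,cv2.COLOR_BGR2GRAY),(3,3),0)
c0=np.array([270.5,120.])
for it in range(4):
    pts=[]
    for a in np.arange(0,2*np.pi,.1):
        d=np.array([np.cos(a),np.sin(a)]); r=np.arange(19,29,.5)
        v=np.array([cv2.getRectSubPix(g,(1,1),tuple((c0+d*q)))[0,0] for q in r],float)
        k=np.argmax(np.diff(v)); 
        if np.diff(v)[k]>8: pts.append(c0+d*(r[k]+.25))
    pts=np.array(pts,np.float32); (cx,cy),ax,an=cv2.fitEllipse(pts); c0=np.array([cx,cy]); print(c0,ax,len(pts))
print("rim@120",cast(ci,c0,120))
# inner bore: non-dark region within ring
m=(g>45).astype(np.uint8); yy,xx=np.mgrid[:420,:560]; m[(xx-c0[0])**2+(yy-c0[1])**2>19**2]=0
p=np.argwhere(m)[:,::-1].astype(np.float32); print("inner",cv2.minEnclosingCircle(p))
hsv=cv2.cvtColor(im,cv2.COLOR_BGR2HSV)[:100]; m=cv2.inRange(hsv,np.array((5,150,190)),np.array((17,255,255)))
q=np.array([cast(ci,u,198)[:2] for u in cv2.boxPoints(cv2.minAreaRect(np.argwhere(m)[:,::-1].astype(np.float32)))]); print("knob",q.mean(0),q)
for cc,b,mm in blobs(im[:230],(0,0,70),(180,60,115),150): print("grey",cc,b,cast(ci,cc,153))
E
```

```text
[269.15054321 119.92677307] (48.66657638549805, 51.162967681884766) 63
[269.12747192 120.00172424] (48.441001892089844, 51.36217498779297) 63
[269.10455322 119.93253326] (48.49591827392578, 51.383392333984375) 63
[269.10168457 119.97382355] (48.37227249145508, 51.300838470458984) 63
rim@120 [505.75314192 102.20906827 120.        ]
inner ((268.91229248046875, 119.85964965820312), 18.868797302246094)
knob [584.30310426 116.9597593 ] [[561.29055047 119.28406532]
 [603.37963941 127.19337241]
 [607.60990476 114.89086343]
 [564.93232238 106.47073604]]
grey [534.4   4.8] [512, 0, 38, 24, 152] [659.07416207 121.33514821 153.        ]
grey [388.1  30.6] [359, 13, 68, 43, 1336] [581.64395905 130.54283875 153.        ]
grey [156.4 185.4] [0, 53, 292, 177, 14931] [431.16069432  85.2234953  153.        ]
grey [405.9  80.8] [370, 58, 67, 39, 985] [585.83652423 102.39427086 153.        ]
```

```bash
python3 - <<'E'
from h import *
ci=camera_info("top"); im=cv2.imread("pics/top0.png"); g=cv2.cvtColor(im,cv2.COLOR_BGR2GRAY)
for cc,b,mm in blobs(im,*O,50): 
    q=cv2.minAreaRect(np.argwhere(mm)[:,::-1].astype(np.float32)); print("knob",cc,q,cast(ci,q[0],198),cast(ci,q[0],190))
big=cv2.resize(g[195:235,162:202],None,fx=8,fy=8,interpolation=2)
m=(big<75).astype(np.uint8); n,l,s,c=cv2.connectedComponentsWithStats(m)
for i in range(1,n):
    if s[i,4]>3000: print(s[i],c[i]/8+[162,195])
# fit outer circle of dark blob, upper part is the rim
for uv in ((182.1,214.3),(182,215)): print(cast(ci,uv,120),cast(ci,uv,85))
c=-cv2.Rodrigues(ci["rvec"])[0].T@ci["tvec"]; print(c, proj(ci,(505.8,102,120)))
E
```

```text
knob [165.2 171.9] ((165.04054260253906, 171.74322509765625), (21.207469940185547, 7.39795446395874), 80.53767395019531) [586.7721416  115.78291569 198.        ] [588.1046864 117.7909386 190.       ]
[   89    97   151   132 12298] [182.63299927 215.20820459]
[507.81591565  95.88325262 120.        ] [510.56731555 103.34661322  85.        ]
[506.30895452  96.05745632 120.        ] [509.00990061 103.52664935  85.        ]
[ 425.63675414 -127.03334854 1165.38443991] [179.23001777 215.2128626 ]
```

Emit:
move_arm(
  motion=[
    [10,[-0.12,0.12,0],[0,0,-0.98]],
    [10,[-0.12,0.12,0],[0,0,-0.98]],
    [10,[-0.12,0.12,0],[0,0,-0.98]],
    [10,[-0.12,0.12,0],[0,0,-0.98]],
    [10,[-0.12,0.12,0],[0,0,-0.98]],
    [10,[-0.12,0.12,0],[0,0,-0.98]],
    [10,[-0.12,0.12,0],[0,0,-0.98]],
    [10,[-0.12,0.12,0],[0,0,-0.98]],
    [10,[-0.12,0.12,0],[0,0,-0.98]],
    [10,[-0.12,0.12,0],[0,0,-0.98]],
    [10,[-0.12,0.12,0],[0,0,-0.98]],
    [10,[-0.12,0.12,0],[0,0,-0.98]],
    [10,[-0.12,0.12,0],[0,0,-0.98]],
    [10,[-0.12,0.12,0],[0,0,-0.98]],
    [10,[-0.12,0.12,0],[0,0,-0.98]],
    [10,[-0.12,0.12,0],[0,0,-0.98]],
    [10,[0,0,0],[0,0,0]],
    [10,[0,0,0],[0,0,0]],
  ],
)

```text
time_s: 8.72
ee_pos: [445.2, 89.7, 169.0]
ee_rot: [180.0, -0.0, 11.1]
force: [0.7, 0.9, -0.8]
gripper_width: 25.2
gripper_force: 25.0
```

```bash
cat > ring.py <<'E'
from h import *
def ring(im,ci,c0):
    g=cv2.GaussianBlur(cv2.cvtColor(im,cv2.COLOR_BGR2GRAY),(3,3),0); c0=np.array(c0,float)
    for it in range(4):
        pts=[]
        for a in np.arange(0,2*np.pi,.1):
            d=np.array([np.cos(a),np.sin(a)]); r=np.arange(19,29,.5)
            v=np.array([cv2.getRectSubPix(g,(1,1),tuple((c0+d*q)))[0,0] for q in r],float); k=np.argmax(np.diff(v))
            if np.diff(v)[k]>8: pts.append(c0+d*(r[k]+.25))
        (cx,cy),ax,an=cv2.fitEllipse(np.array(pts,np.float32)); c0=np.array([cx,cy])
    return c0,ax,len(pts),cast(ci,c0,120)
E
python3 - <<'E'
from ring import *
s=state();ci=camera_info("wrist"); im=grab_frame("wrist"); cv2.imwrite("pics/w5.png",im)
print(s["ee_pos"],s["ee_rot"])
for c,b,m in blobs(im[:230],(45,80,40),(80,255,255),100): print(c,b)
print(ring(im,ci,proj(ci,(505.8,102.1,120))))
m=cv2.inRange(cv2.cvtColor(im,cv2.COLOR_BGR2HSV)[:130],np.array((5,150,190)),np.array((17,255,255)))
p=np.argwhere(m)[:,::-1].astype(np.float32); print(p.min(0),p.max(0)) if len(p) else 0
q=np.array([cast(ci,u,198)[:2] for u in cv2.boxPoints(cv2.minAreaRect(p))]); print("knob",q.mean(0),q)
E
```

```text
[445.18449149  89.71535424 169.00068187] [ 1.79970659e+02 -1.55037963e-02  1.10914015e+01]
[274.4 115.6] [262, 103, 27, 26, 560]
(array([273.96801758, 117.08590698]), (47.83518981933594, 51.19508361816406), 63, array([506.19687397, 102.52520534, 120.        ]))
knob [533.2123423  225.53826936] [[533.2123423  225.53826936]
 [533.2123423  225.53826936]
 [533.2123423  225.53826936]
 [533.2123423  225.53826936]]
```

View pics/w5.png

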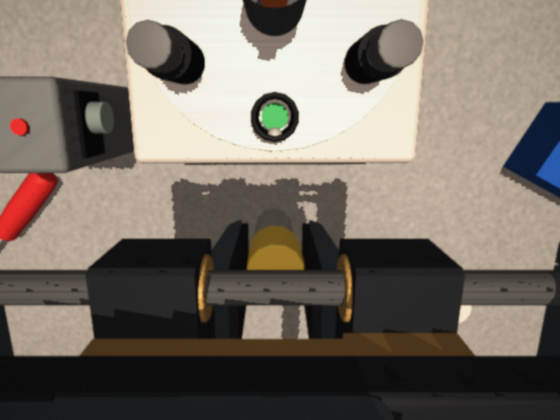

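Emit:
move_arm(
  motion=[
    [10,[0.6,0.13,0],[0,0,0]],
    [10,[0.6,0.13,0],[0,0,0]],
    [10,[0.6,0.13,0],[0,0,0]],
    [10,[0.6,0.12,0],[0,0,0]],
    [10,[0.03,0,-0.3],[0,0,0]],
    [10,[0,0,-0.3],[0,0,0]],
    [10,[0,0,-0.2],[0,0,0]],
    [10,[0,0,0],[0,0,0]],
    [10,[0,0,0],[0,0,0]],
  ],
  grip_force=16,
)

```text
time_s: 9.52
ee_pos: [504.6, 103.1, 148.3]
ee_rot: [180.0, 0.1, 11.1]
force: [0.7, 0.4, -0.8]
gripper_width: 25.4
gripper_force: 16.0
```

Emit:
move_arm(
  motion=[
    [10,[0.055,-0.03,0],[0,0,0]],
    [10,[0,0,-0.08],[0,0,0]],
    [10,[0,0,-0.08],[0,0,0]],
    [10,[0,0,-0.08],[0,0,0]],
    [10,[0,0,-0.08],[0,0,0]],
    [10,[0,0,0],[0,0,0]],
  ],
)

```text
time_s: 10.02
ee_pos: [506.8, 102.6, 140.3]
ee_rot: [180.0, 0.1, 11.1]
force: [-0.2, 0.3, -0.9]
gripper_width: 25.3
gripper_force: 16.0
```

Emit:
move_arm(
  motion=[
    [10,[-0.02,0,-0.08],[0,0,0]],
    [10,[0,0,-0.08],[0,0,0]],
    [10,[0,0,-0.04],[0,0,0]],
    [10,[0,0,0],[0,0,0]],
  ],
)

```text
time_s: 10.35
ee_pos: [506.4, 102.6, 135.5]
ee_rot: [180.0, 0.0, 11.1]
force: [1.4, 0.6, -0.5]
gripper_width: 25.2
gripper_force: 16.0
```

```bash
python3 -c "
from workcell import *
s=state();print(s['ee_pos'],s['force'],s['torque'])"
```

```text
[506.43200259 102.6189301  135.49660409] [ 1.43386379  0.64073329 -0.52137844] [ 0.01775153  0.0801499  -0.04279545]
```

Emit:
move_arm(
  motion=[
    [10,[0,0,-0.06],[0,0,0]],
    [10,[0,0,-0.06],[0,0,0]],
    [10,[0,0,-0.04],[0,0,0]],
    [10,[0,0,0],[0,0,0]],
  ],
)

```text
time_s: 10.68
ee_pos: [506.8, 102.7, 131.7]
ee_rot: [180.0, -0.0, 11.1]
force: [1.2, 0.2, -0.9]
gripper_width: 25.6
gripper_force: 16.0
```

Emit:
move_arm(
  motion=[
    [10,[-0.02,0,-0.06],[0,0,0]],
    [10,[0,0,-0.06],[0,0,0]],
    [10,[0,0,-0.04],[0,0,0]],
    [10,[0,0,0],[0,0,0]],
  ],
)

```text
time_s: 11.02
ee_pos: [506.9, 102.8, 128.2]
ee_rot: [180.0, -0.1, 11.1]
force: [2.2, 0.3, 1.7]
gripper_width: 25.6
gripper_force: 16.0
```

Emit:
move_arm(
  motion=[
    [10,[0,0,-0.05],[0,0,0]],
    [10,[0,0,-0.05],[0,0,0]],
    [10,[0,0,0],[0,0,0]],
  ],
)

```text
time_s: 11.27
ee_pos: [507.0, 102.6, 125.9]
ee_rot: [180.0, -0.1, 11.1]
force: [2.2, -0.3, 3.2]
gripper_width: 25.5
gripper_force: 16.0
```

Emit:
move_arm(
  motion=[
    [10,[0,0,-0.05],[0,0,0]],
    [10,[0,0,-0.05],[0,0,0]],
    [10,[0,0,0],[0,0,0]],
  ],
)

```text
time_s: 11.52
ee_pos: [507.4, 102.6, 123.9]
ee_rot: [180.0, -0.2, 11.1]
force: [1.5, -1.2, 5.1]
gripper_width: 25.3
gripper_force: 16.0
```

Emit:
move_arm(
  motion=[
    [10,[0,0,-0.05],[0,0,0]],
    [10,[0,0,-0.05],[0,0,0]],
    [10,[0,0,0],[0,0,0]],
  ],
)

```text
time_s: 11.77
ee_pos: [507.3, 102.4, 121.0]
ee_rot: [179.9, -0.1, 11.1]
force: [1.8, -0.9, 4.7]
gripper_width: 25.5
gripper_force: 16.0
```

Emit:
move_arm(
  motion=[
    [10,[0,0,-0.04],[0,0,0]],
    [10,[0,0,-0.04],[0,0,0]],
    [10,[0,0,0],[0,0,0]],
  ],
)

```text
time_s: 12.02
ee_pos: [507.0, 102.4, 118.7]
ee_rot: [179.9, -0.1, 11.1]
force: [2.2, -0.1, 3.9]
gripper_width: 25.5
gripper_force: 16.0
```

Emit:
move_arm(
  motion=[
    [10,[0,0,-0.04],[0,0,0]],
    [10,[0,0,-0.04],[0,0,0]],
    [10,[0,0,0],[0,0,0]],
  ],
)

```text
time_s: 12.27
ee_pos: [506.8, 102.4, 116.6]
ee_rot: [180.0, -0.1, 11.1]
force: [3.6, -0.8, 3.3]
gripper_width: 25.0
gripper_force: 16.0
```

Emit:
move_arm(
  motion=[
    [10,[0,0,-0.04],[0,0,0]],
    [10,[0,0,-0.04],[0,0,0]],
    [10,[0,0,0],[0,0,0]],
  ],
)

```text
time_s: 12.52
ee_pos: [506.8, 102.5, 114.6]
ee_rot: [180.0, -0.1, 11.1]
force: [3.3, -1.3, 3.8]
gripper_width: 25.3
gripper_force: 16.0
```

Emit:
move_arm(
  motion=[
    [10,[0,0,-0.04],[0,0,0]],
    [10,[0,0,-0.04],[0,0,0]],
    [10,[0,0,0],[0,0,0]],
  ],
)

```text
time_s: 12.77
ee_pos: [506.7, 102.5, 112.5]
ee_rot: [180.0, -0.1, 11.1]
force: [2.7, -1.5, 3.7]
gripper_width: 25.3
gripper_force: 16.0
```

Emit:
move_arm(
  motion=[
    [10,[0,0,-0.04],[0,0,0]],
    [10,[0,0,-0.04],[0,0,0]],
    [10,[0,0,0],[0,0,0]],
  ],
)

```text
time_s: 13.02
ee_pos: [506.9, 102.6, 110.6]
ee_rot: [180.0, -0.1, 11.1]
force: [4.1, -1.1, 5.0]
gripper_width: 25.6
gripper_force: 16.0
```

Emit:
move_arm(
  motion=[
    [10,[0,0,-0.04],[0,0,0]],
    [10,[0,0,0],[0,0,0]],
  ],
)

```text
time_s: 13.18
ee_pos: [507.0, 102.6, 109.7]
ee_rot: [180.0, -0.1, 11.1]
force: [3.1, -1.5, 5.1]
gripper_width: 25.5
gripper_force: 16.0
```

Emit:
move_arm(
  motion=[
    [10,[0,0,-0.04],[0,0,0]],
    [10,[0,0,-0.04],[0,0,0]],
    [10,[0,0,0],[0,0,0]],
  ],
)

```text
time_s: 13.43
ee_pos: [507.3, 102.6, 108.3]
ee_rot: [180.0, -0.2, 11.1]
force: [1.8, -1.7, 8.4]
gripper_width: 25.6
gripper_force: 16.0
```

Emit:
move_arm(
  motion=[
    [10,[0,0,-0.03],[0,0,0]],
    [10,[0,0,0],[0,0,0]],
    [10,[0,0,0],[0,0,0]],
  ],
)

```text
time_s: 13.68
ee_pos: [507.6, 102.7, 108.1]
ee_rot: [180.0, -0.2, 11.1]
force: [2.3, -1.4, 11.5]
gripper_width: 25.3
gripper_force: 16.0
```

Emit:
move_arm(
  motion=[
    [10,[0,0,-0.03],[0,0,0]],
    [10,[0,0,0],[0,0,0]],
    [10,[0,0,0],[0,0,0]],
  ],
)

```text
time_s: 13.93
ee_pos: [507.9, 102.7, 108.0]
ee_rot: [180.0, -0.3, 11.1]
force: [1.8, -1.4, 13.6]
gripper_width: 25.1
gripper_force: 16.0
```

Emit:
move_arm(
  motion=[
    [10,[0,0,-0.02],[0,0,0]],
    [10,[0,0,0],[0,0,0]],
    [10,[0,0,0],[0,0,0]],
    [10,[0,0,0],[0,0,0]],
  ],
)

```text
time_s: 14.27
ee_pos: [508.0, 102.8, 107.9]
ee_rot: [180.0, -0.3, 11.1]
force: [1.0, -2.7, 17.8]
gripper_width: 25.7
gripper_force: 16.0
```

Emit:
move_arm(
  motion=[
    [46,[0,0,0],[0,0,0]],
    [46,[0,0,0],[0,0,0]],
    [46,[0,0,0],[0,0,0]],
    [46,[0,0,0],[0,0,0]],
    [46,[0,0,0.3],[0,0,0]],
    [46,[0,0,0.7],[0,0,0]],
    [46,[0,0,1],[0,0,0]],
    [46,[0,0,1],[0,0,0]],
    [46,[0,0,1],[0,0,0]],
    [46,[0,0,0.6],[0,0,0]],
    [46,[0,0,0],[0,0,0]],
  ],
)

```text
time_s: 15.18
ee_pos: [508.1, 103.1, 224.1]
ee_rot: [-180.0, -0.4, 11.1]
force: [0.6, -0.7, 0.3]
gripper_width: 45.7
gripper_force: 0.0
```

```bash
python3 - <<'E'
from h import *
s=state(); print(s["ee_pos"],s["force"],s["gripper_width"],s["qpos"].round(1))
obs=[]
for n in ("top","side","wrist"):
    ci=camera_info(n);im=grab_frame(n); cv2.imwrite(f"pics/a_{n}.png",im)
    for c,b,m in blobs(im,*Y,30): print(n,c,b,cast(ci,c,150)); 
    print(proj(ci,(506,102.4,161)),proj(ci,(506,102.4,133)))
E
```

```text
[508.1000614  103.12076131 224.09324364] [ 0.57780724 -0.69441152  0.33131541] 45.696871018411414 [10.2 11.4 92.7  0.  75.5 89.1]
[174.73546188 213.55587135] [177.71634659 214.6361664 ]
side [260.1 137.7] [254, 129, 12, 18, 177] [508.10748281  98.66232996 150.        ]
[258.74745773 132.31653287] [259.35864099 143.6319073 ]
wrist [275.3 198.7] [258, 178, 35, 41, 1107] [507.88054407 102.96429912 150.        ]
[275.57766482 204.92965399] [275.52353002 196.02046171]
```

The cell is seated: the side view puts the cap where a cell with its foot at z≈85 would show it. Next I'll move over the knob and swing the wrist half a turn, so that the last joint has room for the clockwise turn.

Emit:
move_arm(
  motion=[
    [46,[0.2,0.04,0],[0,0,1]],
    [46,[0.2,0.04,0],[0,0,1]],
    [46,[0.2,0.04,0],[0,0,1]],
    [46,[0.2,0.04,0],[0,0,1]],
    [46,[0.2,0.04,0],[0,0,1]],
    [46,[0.2,0.04,0],[0,0,1]],
    [46,[0.2,0.04,0],[0,0,1]],
    [46,[0.2,0.04,0],[0,0,1]],
    [46,[0.2,0.04,0],[0,0,1]],
    [46,[0.2,0.04,0],[0,0,1]],
    [46,[0.2,0.04,0],[0,0,1]],
    [46,[0.2,0.04,0],[0,0,1]],
    [46,[0.2,0.04,0],[0,0,1]],
    [46,[0.2,0.04,0],[0,0,1]],
    [46,[0.2,0.04,0],[0,0,1]],
    [46,[0,0,0],[0,0,1]],
    [46,[0,0,0],[0,0,1]],
    [46,[0,0,0],[0,0,1]],
    [46,[0,0,0],[0,0,1]],
    [46,[0,0,0],[0,0,1]],
  ],
)

```text
time_s: 17.0
ee_pos: [580.0, 117.4, 218.0]
ee_rot: [-179.8, 0.0, 91.2]
force: [-0.4, -0.8, -0.6]
gripper_width: 45.7
gripper_force: 0.0
```

Emit:
move_arm(
  motion=[
    [46,[0,0,0],[0,0,1]],
    [46,[0,0,0],[0,0,1]],
    [46,[0,0,0],[0,0,1]],
    [46,[0,0,0],[0,0,1]],
    [46,[0,0,0],[0,0,1]],
    [46,[0,0,0],[0,0,1]],
    [46,[0,0,0],[0,0,1]],
    [46,[0,0,0],[0,0,1]],
    [46,[0,0,0],[0,0,1]],
    [46,[0,0,0],[0,0,1]],
    [46,[0,0,0],[0,0,1]],
    [46,[0,0,0],[0,0,1]],
    [46,[0,0,0],[0,0,1]],
    [46,[0,0,0],[0,0,1]],
    [46,[0,0,0],[0,0,1]],
    [46,[0,0,0],[0,0,1]],
    [46,[0,0,0],[0,0,1]],
    [46,[0,0,0],[0,0,1]],
    [46,[0,0,0],[0,0,1]],
    [46,[0,0,0],[0,0,1]],
  ],
)

```text
time_s: 18.67
ee_pos: [580.0, 117.5, 218.0]
ee_rot: [-179.9, -0.2, 171.2]
force: [-0.4, 0.6, 0.1]
gripper_width: 45.9
gripper_force: 0.0
```

Emit:
move_arm(
  motion=[
    [46,[0,0,0],[0,0,1]],
    [46,[0,0,0],[0,0,1]],
    [46,[0,0,0],[0,0,1]],
    [46,[0,0,0],[0,0,1]],
    [46,[0,0,0],[0,0,1]],
    [46,[0,0,0],[0,0,0]],
    [46,[0,0,0],[0,0,0]],
  ],
)

```text
time_s: 19.25
ee_pos: [580.4, 117.5, 218.7]
ee_rot: [180.0, -0.2, -169.1]
force: [0.5, 0.7, -0.8]
gripper_width: 46.0
gripper_force: 0.0
```

```bash
python3 - <<'E'
from h import *
s=state(); print(s["ee_pos"],s["ee_rot"],s["force"],s["gripper_width"],s["qpos"].round(1))
ci=camera_info("wrist");im=grab_frame("wrist"); cv2.imwrite("pics/k.png",im)
for c,b,m in blobs(im,(3,150,60),(17,255,255),200): print(c,b,cast(ci,c,198))
print(proj(ci,(585,117.5,198)))
for c,b,m in blobs(im,*Y,100): print("Y",c,b,cast(ci,c,161))
E
```

```text
[580.3662229  117.51684837 218.67447699] [ 179.99082722   -0.18334237 -169.05089763] [ 0.53560073  0.72693282 -0.75748821] 45.972281239425335 [ 10.3  18.8  83.3   0.   78.1 -90.6]
[273.5 221.4] [262, 181, 24, 81, 1717] [579.80455991 116.90526325 198.        ]
[156.6 288.2] [148, 255, 23, 67, 727] [639.1163496   50.51050325 198.        ]
[393.1 288.3] [380, 255, 22, 67, 727] [609.78189225 202.37313748 198.        ]
[343.6 345.8] [136, 333, 391, 22, 6416] [657.66268586 180.61724489 198.        ]
[272.86146839 229.35455044]
Y [273.7 100.2] [255, 81, 38, 39, 1153] [507.36160709 102.94945735 161.        ]
```

Emit:
move_arm(
  motion=[
    [46,[0.18,0.03,-0.5],[0,0,0]],
    [46,[0,0,-0.7],[0,0,0]],
    [46,[0,0,-0.7],[0,0,0]],
    [46,[0,0,-0.7],[0,0,0]],
    [46,[0,0,-0.5],[0,0,0]],
    [46,[0,0,-0.2],[0,0,0]],
    [46,[0,0,0],[0,0,0]],
    [5,[0,0,0],[0,0,0]],
    [5,[0,0,0],[0,0,0]],
    [5,[0,0,0],[0,0,0]],
    [5,[0,0,0],[0,0,0]],
    [5,[0,0,0],[0,0,0]],
    [5,[0,0,0],[0,0,0]],
    [5,[0,0,0],[0,0,0]],
  ],
  grip_force=60,
)

```text
time_s: 20.47
ee_pos: [586.1, 117.8, 138.4]
ee_rot: [-179.9, 0.1, -168.9]
force: [0.3, -1.7, 2.4]
gripper_width: 13.8
gripper_force: 60.0
```

Emit:
move_arm(
  motion=[
    [5,[0,0,0],[0,0,-0.5]],
    [5,[0,0,0],[0,0,-0.8]],
    [5,[0,0,0],[0,0,-0.8]],
    [5,[0,0,0],[0,0,-0.8]],
    [5,[0,0,0],[0,0,-0.8]],
    [5,[0,0,0],[0,0,-0.8]],
    [5,[0,0,0],[0,0,-0.8]],
    [5,[0,0,0],[0,0,-0.8]],
    [5,[0,0,0],[0,0,-0.8]],
    [5,[0,0,0],[0,0,-0.8]],
    [5,[0,0,0],[0,0,0]],
  ],
)

```text
time_s: 21.38
ee_pos: [586.1, 117.4, 138.5]
ee_rot: [-179.9, 0.1, 160.2]
force: [-0.2, -5.5, 3.2]
gripper_width: 13.9
gripper_force: 60.0
```

```bash
python3 - <<'E'
from h import *
s=state(); print(s["ee_pos"],s["ee_rot"],s["force"],s["torque"],s["gripper_width"])
for n in ("side","wrist"):
    ci=camera_info(n);im=grab_frame(n)
    for c,b,m in blobs(im,*Y,30): print(n,c,b,cast(ci,c,150))
E
```

```text
[586.10430918 117.38778983 138.46335871] [-1.79947307e+02  9.63668343e-02  1.60171511e+02] [-0.23438901 -5.47654328  3.23407957] [-0.66327545 -0.2026244  -0.1716896 ] 13.873109943127618
side [260.4 127.4] [255, 120, 12, 17, 174] [511.57109919 140.12368186 150.        ]
wrist [275.8  84.6] [249, 56, 55, 57, 2401] [510.44343993 144.99407147 150.        ]
```

Emit:
move_arm(
  motion=[
    [5,[0,0,0],[0,0,-0.8]],
    [5,[0,0,0],[0,0,-0.8]],
    [5,[0,0,0],[0,0,-0.8]],
    [5,[0,0,0],[0,0,-0.8]],
    [5,[0,0,0],[0,0,-0.8]],
    [5,[0,0,0],[0,0,-0.8]],
    [5,[0,0,0],[0,0,-0.8]],
    [5,[0,0,0],[0,0,-0.8]],
    [5,[0,0,0],[0,0,-0.6]],
    [5,[0,0,0],[0,0,-0.2]],
    [5,[0,0,0],[0,0,0]],
    [5,[0,0,0],[0,0,0]],
  ],
)

```text
time_s: 22.48
ee_pos: [585.9, 117.1, 138.4]
ee_rot: [-180.0, 0.1, 131.5]
force: [0.5, -5.9, 3.8]
gripper_width: 13.6
gripper_force: 60.0
```

```bash
python3 - <<'E'
from h import *
s=state(); print(s["ee_pos"],s["ee_rot"],s["force"],s["torque"],s["qpos"].round(1))
for n in ("side","wrist"):
    ci=camera_info(n);im=grab_frame(n)
    for c,b,m in blobs(im,*Y,30): print(n,c,b,cast(ci,c,150))
E
```

```text
[585.89515065 117.08315627 138.44937697] [-1.79963835e+02  1.08156509e-01  1.31470289e+02] [ 0.46183747 -5.88292334  3.76233354] [-0.96177846 -0.08289132 -0.36845566] [ 10.3  21.9  90.3  -0.1  67.8 -31.2]
side [269.3 119.3] [264, 111, 12, 17, 169] [533.82984365 172.30128624 150.        ]
wrist [275.9  84.6] [249, 56, 54, 57, 2397] [532.79114597 177.50698168 150.        ]
```

Emit:
move_arm(
  motion=[
    [40,[0,0,0],[0,0,0]],
    [40,[0,0,0],[0,0,0]],
    [40,[0,0,0],[0,0,0]],
    [40,[0,0,0],[0,0,0]],
    [40,[0,0,0],[0,0,0]],
    [40,[0,0,0.4],[0,0,0]],
    [40,[0,0,0.8],[0,0,0]],
    [40,[0,0,0.8],[0,0,0]],
    [40,[0,0,0.8],[0,0,0]],
    [40,[0,0,0.8],[0,0,0]],
    [40,[0,0,0.4],[0,0,0]],
    [40,[0,0,0],[0,0,0]],
    [40,[0,0,0],[0,0,0]],
    [40,[0,0,0],[0,0,0]],
  ],
)

```text
time_s: 23.75
ee_pos: [584.9, 118.3, 236.5]
ee_rot: [-179.9, -0.1, 131.5]
force: [-0.8, 0.2, -0.6]
gripper_width: 39.9
gripper_force: 0.0
```

```bash
python3 - <<'E'
from h import *
s=state(); print(s["time_s"],s["ee_pos"],s["ee_rot"],s["force"],s["gripper_width"])
for n in ("side","wrist"):
    ci=camera_info(n);im=grab_frame(n)
    for c,b,m in blobs(im,*Y,30): print(n,c,b,cast(ci,c,155))
    for z in (161,133): print(proj(ci,(532.8,177.6,z)))
    if n=="wrist":
        for c,b,m in blobs(im[:270],(3,150,60),(17,255,255),800):
            q=cv2.minAreaRect(np.argwhere(m)[:,::-1].astype(np.float32)); bp=np.array([cast(ci,u,198)[:2] for u in cv2.boxPoints(q)]); e=[bp[1]-bp[0],bp[2]-bp[1]]; print(b,[(np.linalg.norm(v),np.degrees(np.arctan2(v[1],v[0]))) for v in e])
E
```

```text
23.75 [584.9263754  118.3030162  236.53404146] [-1.79887991e+02 -7.40740709e-02  1.31454583e+02] [-0.82382788  0.18154895 -0.62963287] 39.87949777385749
side [269.3 119.4] [264, 111, 12, 17, 161] [533.2114573  163.14739853 155.        ]
[268.49769923 113.76305165]
[268.87924236 124.77599648]
wrist [276.2  94.8] [259, 77, 35, 37, 1031] [533.18081738 177.50303286 155.        ]
[275.89929256  94.04712724]
[275.89099844  95.30204675]
[265, 172, 21, 74, 1471] [(np.float64(13.027476579932113), np.float64(41.50579115869478)), (np.float64(50.47320979399159), np.float64(-48.13877639951543))]
```

```bash
python3 -c "
from workcell import *
print(job_done())"
```

```text
the job is handed in; nothing more can be done
None
```

The job is handed in, though no verdict came back: the yellow cell met a hard stop at 17.8 N in the empty pocket, and the carousel was turned one click clockwise (59.6° measured by the gripper) and released with the arm clear.

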